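Clamp the vacuum manifold in the bench vise

ROBOT

A 7-joint arm with a two-finger parallel gripper is mounted at the origin on the work surface. World frame = base frame: x ahead of the robot, y to its left, z up, the work surface at z = 0. Lengths are in m, angles in rad, forces in N, time in s.
With the tool pointing down it reaches from about 0.4 to 0.875 m from the base axis. Payload 6.5 kg.
Tool frame: the origin (TCP) lies midway between the tips of the shut fingers; the grasp point (between the pads) lies 19 mm behind it (ctrl.hold_point_z is the distance from the TCP to the grasp point, in m); z points along the fingers, y is the direction in which the jaws open and shut (so a half turn about z gives the same grasp; the last joint's range is limited). The gripper opens to 88 mm and grips with 3 to 60 N. Pads are 18 mm wide; open, the fingers measure 123 mm over their backs; the gripper's body (75 mm by 187 mm) begins 45 mm behind the grasp point.
Start: joints at [1.158, 0.536, -0.004, 1.538, 0.003, 1.067, -0.071], TCP at [0.221, -0.611, 0.239] pointing down, gripper open.
Joint ranges: [-2.7, 2.7], [-0.37, 2.16], [-1.27, 1.26], [0.24, 2.4], [-1.31, 4.45], [0.19, 1.91], [-2.76, 2.76]. Speed limits (rad/s): [2.39, 2.39, 3.14, 3.14, 3.14, 3.14, 3.14].

INTERFACE

Orientations are given as a rotation vector (axis times angle).
In Python, from plant import ctrl, snapshot, get_calibration gives the robot as it stands. The module is installed in compiled form; this text tells all that it offers.
- The arm moves only by the tool play_rows, never from a script. Its argument "steps" is a list of rows, each a list of 7 numbers: the turn, a rotation vector about the tool's x, y, z in degrees, then the shift along the tool's x, y, z in mm, then the opening, from 0 (shut) to 1 (fully open). A call has 1 to 5 rows; each row shifts and turns the commanded pose from where the row before left it, along the tool's axes as they then stand; what a row does not reach is not made up. A row lasts 1/8 s, in which the tool goes at most 62.5 mm and 10.7 degrees, less where a joint would pass 70% of its speed; a pose out of reach is approached as far as the arm can. A call with a gripper value outside its range is refused whole. The fingers move at their own pace and stop on an object; "force" is the grip in N (left out, the last holds). Time passes only in rows, so rows that do not move let the fingers close. It gives the time, the measured TCP pose, the force and the opening at its end, in the units of the state.
- ctrl.observe(): the state, without advancing time (a new reading comes with each control period).
- snapshot(name): name is "scene" or "top" or "wrist"; returns the picture (420x560x3 uint8, red, green, blue); there is no depth.
- get_calibration(name): a dict with "K" (3x3 intrinsics, pixels), "world_from_camera" (4x4, takes a point from camera to world coordinates); the wrist camera has in their place "hand_eye" (4x4, takes a point from camera to tool coordinates, whose origin is the TCP and whose axes are the flange's). Camera axes: x right, y down, z forward; pixel columns grow to the right and rows downward; lengths in m; the calibration is good to about 2 mm. A picture is of the moment at which its call begins: read the wrist's pose just before it. get_calibration takes no time and is no camera call.
- ctrl.hand_in(): hands the job in, once; it reports no verdict.
The state is a dict: "t": time; "qpos": joint angles; "joint_vel": joint speeds; "effort": joint torques, N m; "eef_pos": TCP position; "tcp_rot": TCP orientation; "ft_force": force on the tool from outside, world axes, zero at the start; "moment": the same for the moment, N m; "width": finger opening in m.
Only numpy, scipy, OpenCV 4.12 (cv2) and the standard library are available. Lean on these libraries where they do the work, as an engineer would, in place of code of your own. Each camera call takes 0.05 s, during which the arm holds its last target. There are 200 camera calls.

TASK

Pick up the vacuum manifold by its blue end and slide its bare aluminium end along the steel bed of the blue vise, under the clamping shoe, gently up against the brass stop. Then hold the T-handle and turn it clockwise (seen from above) until the rising resistance shows that the manifold is firmly clamped, without forcing it further, and let go of everything. Leave the bottle, the beaker and the flange where they stand.

Things in the scene. Friction and masses are not known exactly. Their poses are not given: they have to be found in the camera images.
- manifold_center (a point): Centre (half-way up) of the manifold, a loose bar 140 long, 34 wide, 24 high, 0.25 kg, flat on the bench at first. x axis along the bar from blue plastic tail to bare aluminium head, z up. The tail is blue from x = -70 to -30 mm: grip it there, across the 34 mm width, about 48 mm behind the centre, to stay clear of the T-handle.
- manifold_head (a point): Centre of the manifold's head end face (bare aluminium), 70 mm ahead of the centre, half-way up; same axes as the manifold.
- manifold: The manifold itself; origin at the middle of its underside. Two brass stubs, 16 mm wide, stand 18 mm above its top at x = -12 and +14 mm.
- stop_face (a point): Centre of the brass stop's face in the throat of the fixed vise, 52 mm above the bench, where the middle of the manifold's head must come to bear. x axis points into the throat (the way the manifold slides in), z up. The bed's top is at z = -12 mm and begins at x = -83 mm; in front of that is only the bench.
- bed: Steel bed of the vise, on which the manifold is clamped; origin 12 mm below its top, on the screw axis, 18 mm in front of the stop face; x into the throat. Two guide rails 12 mm high leave 38 mm between them for the last 58 mm before the stop, with a flared lead-in 52 mm wide from 78 mm before it.
- stop: The brass stop plate; origin on the bench under the screw axis, x into the throat. It bends if pushed with more than about 40 N.
- vise: The blue vise; origin on the bench under the screw axis, x into the throat. Its arm, 44 mm wide, overhangs the bed from x = -20 mm on, 100 to 126 mm above the bench. Below it, on the screw axis, hangs the round shoe, 24 mm in diameter, 4 to 13 mm above the top of a manifold on the bed, differently each time; it is sprung (25 N per mm) and does not turn.
- handle_grip (a point): Middle of the T-handle's red cross bar, on the screw axis, 190 mm above the bench. Bar 12 mm wide and high, 64 mm long, black 16 mm balls at its ends, an 11 mm shaft below its middle; x axis along the bar, z up. Grip it at its middle from above. Clockwise from above drives the shoe down 3.2 mm per rad; the handle keeps its height and stays where left.
- handle: The T-handle; origin 56 mm below the bar's middle. At the start the shoe is 1.4 to 4 rad from contact: regrip. The screw drags with a steady 0.25 N m and holds itself. Once the sprung shoe bears, the torque rises over its free-running level, about 0.25 N m per rad: a rise of 0.08 N m = just held (25 N), 0.16 = well clamped (50 N), 0.29 = crushed (90 N).
- bottle: Amber bottle, 60 in diameter, 120 high, a bystander; origin at the centre of its underside.
- beaker: Glass beaker, 68 in diameter, 85 high, a bystander; origin at the centre of its underside.
- flange: Steel blank flange, 54 in diameter, 22 high, a bystander; origin at the centre of its underside.
There are look-alikes about, which are no part of the job. There is more than one size of the vise; the job needs the smaller. Of the things that look like the manifold, take the one that is farthest from the robot's base at the start.

How it is judged:
On the way:
1. the manifold's head lies on the bed, between the rails, against the stop (within 3 mm) (x of manifold_head in the frame of stop_face above -0.003 m and y of manifold_head in the frame of stop_face between -0.004 and 0.004 m and z of manifold_head in the frame of stop_face between -0.004 and 0.004 m and angle between the x axis of manifold_center and the x axis of stop_face, either way round below 0.06 rad), for 0.2 s.
At the end, for the whole second after the job is handed in: The manifold lies on the bed at rest with its head within 3 mm of the stop face, within 4 mm sideways and in height and within 0.06 rad of straight, and the screw presses it onto the bed with 25 to 90 N, with the robot clear of everything (all of step 1 and contact force between manifold and bed between 25 and 90 N and linear speed of manifold below 0.01 m/s); the robot touches nothing.
It fails at once if the manifold is pressed onto the bed with more than 90 N (contact force between manifold and bed above 90 N).
It fails at once if the manifold is pushed against the stop with more than 40 N (contact force between manifold and stop above 40 N).
It fails at once if the amber bottle is moved by more than 30 mm or tipped (distance of bottle from where it was at the start of the episode above 0.03 m or angle between bottle's own z axis and vertical above 0.3 rad).
It fails at once if the glass beaker is moved by more than 30 mm or tipped (distance of beaker from where it was at the start of the episode above 0.03 m or angle between beaker's own z axis and vertical above 0.3 rad).
It fails at once if the steel blank flange is moved by more than 30 mm or tipped (distance of flange from where it was at the start of the episode above 0.03 m or angle between flange's own z axis and vertical above 0.3 rad).
It also fails if it takes over 72 s, if anything falls off the work surface, if the arm or the gripper's body presses on something with over 40 N, if the wrist force passes 120 N, or if a joint passes its speed limit or range.

## Working session

There is one attempt and no reset: what is moved stays moved. The work goes in short steps, Python scripts to look and compute and a tool call to move; the robot and the scene stay as the last step left them, time stands still between calls to the robot, and variables do not carry over. Pictures are saved under pics/ and viewed, about 8 in all and at most 12, crops included, and the job is handed in when it is done.

Besides the shell and the picture viewer there is one more tool, called after "Call:" in YAML: its name, and indented under it one key for each argument. play_rows: Moves the arm, as the interface text tells. Its arguments: {"type":"object","properties":{"steps":{"type":"array"},"force":{"type":"number"}},"required":["steps"]}

```bash
mkdir -p pics; cat > h.py <<'E'
import numpy as np, cv2
from plant import ctrl, snapshot, get_calibration
from scipy.spatial.transform import Rotation as R
def cam(n):
    c=get_calibration(n); K=np.array(c["K"])
    if n=="wrist":
        s=ctrl.observe(); T=np.eye(4); T[:3,:3]=R.from_rotvec(s["tcp_rot"]).as_matrix(); T[:3,3]=s["eef_pos"]
        return K,T@np.array(c["hand_eye"])
    return K,np.array(c["world_from_camera"])
def ray(KT,u,v,z):
    K,T=KT; d=T[:3,:3]@np.linalg.solve(K,[u,v,1]); o=T[:3,3]; return o+d*(z-o[2])/d[2]
def proj(KT,p):
    K,T=KT; q=K@(T[:3,:3].T@(np.asarray(p)-T[:3,3])); return q[:2]/q[2]
def snap(n,f):
    KT=cam(n); im=snapshot(n)[:,:,::-1].copy(); cv2.imwrite(f"pics/{f}.png",im); np.savez(f"pics/{f}.npz",K=KT[0],T=KT[1]); return im,KT
def load(f):
    d=np.load(f"pics/{f}.npz"); return d["K"],d["T"]
E
python3 - <<'E'
from h import *
a,ka=snap("top","top1"); b,kb=snap("scene","scene1")
for k in (ka,kb): print(k[0].round(0).tolist(),k[1].round(3).tolist())
print(ctrl.observe(),ctrl.hold_point_z)
E
```

```text
[[461.0, 0.0, 283.0], [0.0, 461.0, 216.0], [0.0, 0.0, 1.0]] [[-0.025, -0.996, 0.087, 0.437], [-1.0, 0.026, 0.011, 0.048], [-0.014, -0.087, -0.996, 1.134], [0.0, 0.0, 0.0, 1.0]]
[[389.0, 0.0, 275.0], [0.0, 389.0, 214.0], [0.0, 0.0, 1.0]] [[-0.413, 0.636, -0.652, 1.085], [0.911, 0.276, -0.308, 0.302], [-0.016, -0.721, -0.693, 0.708], [0.0, 0.0, 0.0, 1.0]]
{'t': 0.1, 'qpos': array([ 1.15779756,  0.53709338, -0.00445541,  1.5387201 ,  0.00259974,
        1.06733288, -0.07120801]), 'joint_vel': array([ 3.45764283e-04, -2.13387169e-04,  4.38797660e-05, -4.11703848e-03,
        4.45687524e-04,  2.87645443e-03, -3.96786465e-04]), 'effort': array([ 3.16036167e-03, -5.72076988e+01,  9.94408317e-01, -2.52231628e+01,
       -5.60772896e-02,  1.34589931e-02,  5.40718804e-05]), 'eef_pos': array([ 0.22074233, -0.61079474,  0.23794576]), 'tcp_rot': array([-3.09297970e+00, -5.41885603e-01,  5.82013198e-04]), 'ft_force': array([-0.2811587 , -1.08063331, -0.00213265]), 'moment': array([-0.04723006, -0.04859031,  0.02683186]), 'width': 0.08821474362949942} 0.0187
```

```bash
python3 -c "
import cv2
for n in('top1','scene1'):
    a=cv2.imread(f'pics/{n}.png'); cv2.imwrite(f'pics/{n}b.png',cv2.resize(a,(800,600),interpolation=2))"
```

```text
(no output)
```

View pics/top1b.png

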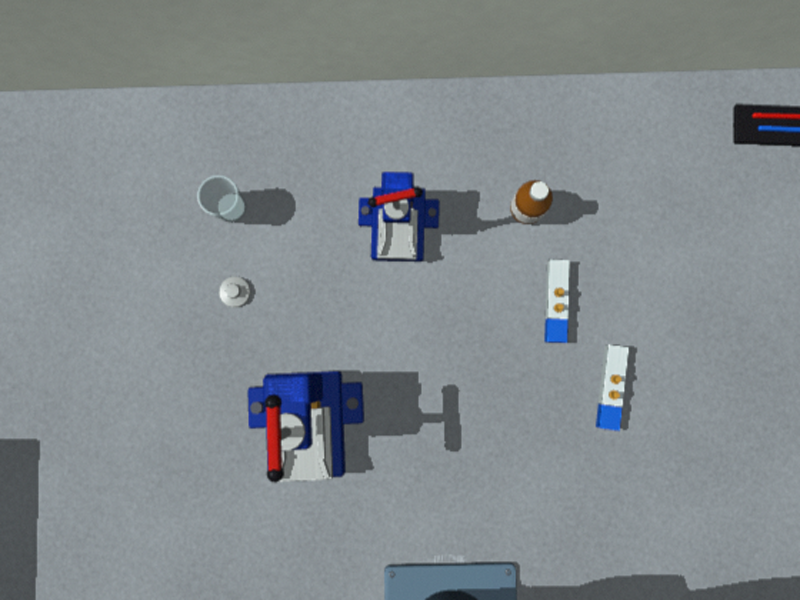

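View pics/scene1b.png

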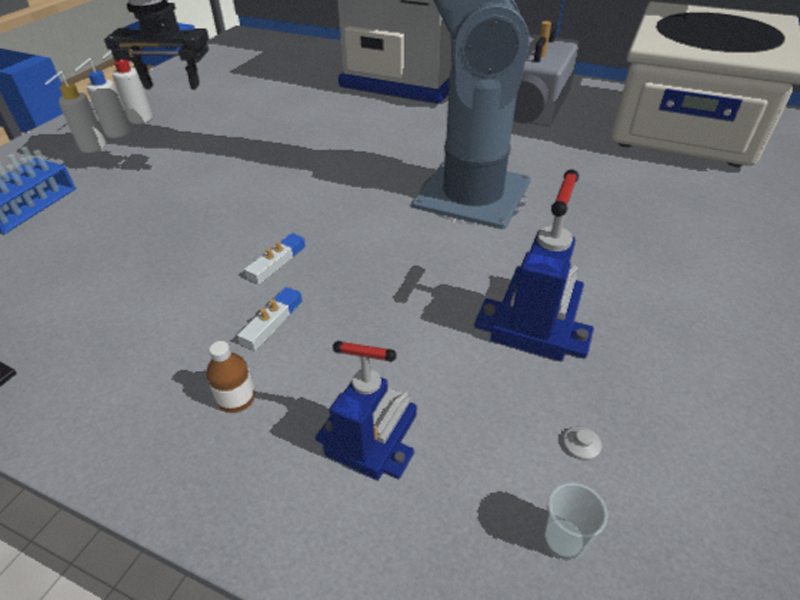

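Top view (800-px scale): candidate manifolds are at (558,301) and (615,387). The vises are the small one at (398,215) and the large one at (300,430). The bottle is at (532,202), the beaker at (222,198) and the flange at (235,292). I'll measure them now.

```bash
python3 - <<'E'
from h import *
k=load("top1"); s=0.7
for n,u,v,z in [("A tail L",545,341,.024),("A tail R",568,342,.024),("A headL",549,260,.024),("A headR",569,261,.024),
 ("B tail L",597,428,.024),("B tail R",620,430,.024),("B headL",609,345,.024),("B headR",629,346,.024),
 ("bar e1",372,202,.19),("bar e2",420,192,.19),("bed fl",376,260,.04),("bed fr",419,260,.04),("bed bl",386,221,.04),("bed br",412,221,.04),
 ("bottle top",540,190,.12),("beaker",222,198,.04),("flange",235,292,.02),("armfront",397,220,.126)]:
    p=ray(k,u*s,v*s,z); print(n,p.round(4),np.hypot(*p[:2]).round(3))
im=cv2.imread("pics/top1.png")
a=cv2.resize(im[110:200,240:310],None,fx=6,fy=6,interpolation=2); b=cv2.resize(im[175:310,370:450],None,fx=4.4,fy=4.4,interpolation=2)
h=max(a.shape[0],b.shape[0]); o=np.zeros((h,a.shape[1]+b.shape[1],3),np.uint8); o[:a.shape[0],:a.shape[1]]=a; o[:b.shape[0],a.shape[1]:]=b
print(o.shape,a.shape); cv2.imwrite("pics/crop1.png",o)
E
```

```text
A tail L [ 0.4728 -0.1726  0.024 ] 0.503
A tail R [ 0.4701 -0.211   0.024 ] 0.515
A headL [ 0.6099 -0.1854  0.024 ] 0.637
A headR [ 0.6072 -0.2191  0.024 ] 0.646
B tail L [ 0.3265 -0.2523  0.024 ] 0.413
B tail R [ 0.3224 -0.2901  0.024 ] 0.434
B headL [ 0.4634 -0.2793  0.024 ] 0.541
B headR [ 0.4608 -0.3125  0.024 ] 0.557
bar e1 [0.6765 0.1033 0.19  ] 0.684
bar e2 [0.6894 0.0329 0.19  ] 0.69
bed fl [0.6153 0.1074 0.04  ] 0.625
bed fr [0.6133 0.0352 0.04  ] 0.614
bed bl [0.6813 0.0891 0.04  ] 0.687
bed br [0.68   0.0452 0.04  ] 0.682
bottle top [ 0.7059 -0.156   0.12  ] 0.723
beaker [0.7288 0.3666 0.04  ] 0.816
flange [0.57   0.3503 0.02  ] 0.669
armfront [0.6632 0.0687 0.126 ] 0.667
(594, 772, 3) (540, 420, 3)
```

View pics/crop1.png

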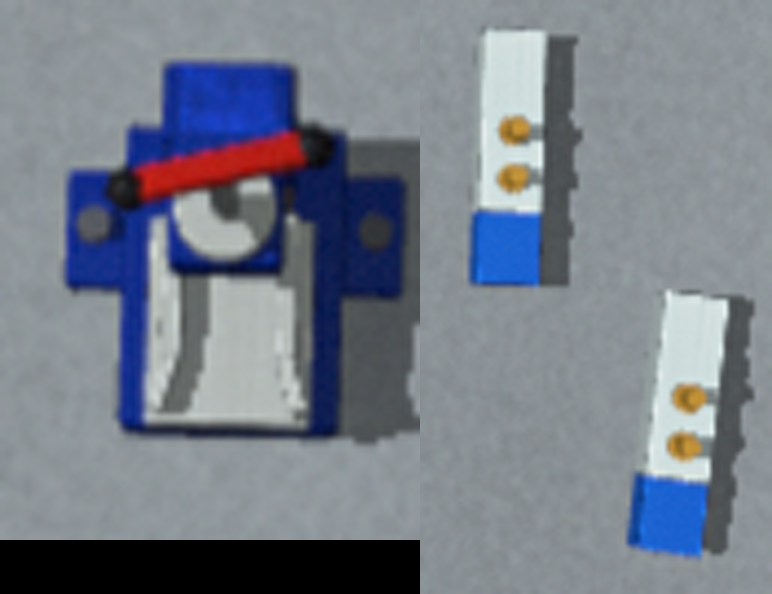

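The farthest from the base is A (crop: blue tail at (505,248), head up at (515,32)), about 0.57 m away against 0.48 m for B. The small vise has its bar at (220,165) in the crop, with the bed opening toward the robot. I'll go above A's tail.

Call:
play_rows:
  steps:
    - [0,0,0,49,-37,0,1]
    - [0,0,0,49,-37,0,1]
    - [0,0,0,49,-37,0,1]
    - [0,0,0,49,-37,0,1]
    - [0,0,0,49,-37,0,1]

```text
t: 0.72
eef_pos: [0.3891, -0.3521, 0.2386]
tcp_rot: [-3.094, -0.542, 0.0]
ft_force: [0.5, 0.0, 0.0]
width: 0.0881
```

Call:
play_rows:
  steps:
    - [0,0,0,49,-37,0,1]
    - [0,0,0,49,-37,0,1]
    - [0,0,8,49,-37,0,1]
    - [0,0,8,0,0,0,1]
    - [0,0,8,0,0,0,1]

```text
t: 1.35
eef_pos: [0.4891, -0.1986, 0.2383]
tcp_rot: [-3.139, 0.117, 0.001]
ft_force: [-1.1, -0.7, -0.2]
width: 0.088
```

```bash
python3 - <<'E'
from h import *
s=ctrl.observe(); print(s["t"],s["qpos"].round(3),s["eef_pos"],s["tcp_rot"])
im,k=snap("wrist","w1"); cv2.imwrite("pics/w1b.png",cv2.resize(im,(800,600),interpolation=2)); print(k[1].round(3))
E
```

```text
1.35 [ 0.388  0.334 -0.108  1.856  0.043  0.955 -1.384] [ 0.48908032 -0.19858154  0.23831255] [-3.13908114e+00  1.17010614e-01  1.42695035e-03]
[[-0.074 -0.958 -0.278  0.56 ]
 [-0.997  0.071  0.022 -0.205]
 [-0.001  0.279 -0.96   0.385]
 [ 0.     0.     0.     1.   ]]
```

View pics/w1b.png

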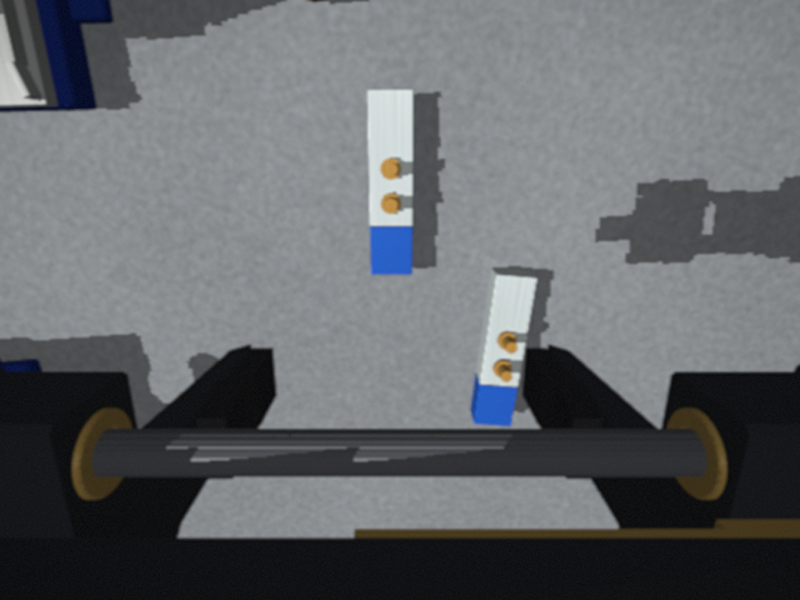

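The wrist view shows A with its tail corners at (371,274) and (412,274) and its head corners at (368,90) and (412,90). B's tail is at (493,405).

```bash
python3 - <<'E'
from h import *
k=load("w1"); P=[ray(k,u*.7,v*.7,.024) for u,v in [(371,274),(412,274),(368,90),(412,90)]]
t=(P[0]+P[1])/2;h=(P[2]+P[3])/2;print(np.round(P,4).tolist()); d=h-t
ang=np.arctan2(d[1],d[0]);print("len",np.linalg.norm(d),"ang",np.degrees(ang)); c=(t+h)/2; d/=np.linalg.norm(d); g=c-.048*d; print("c",c,"grip",g)
s=ctrl.observe(); Rm=R.from_rotvec(s["tcp_rot"]).as_matrix(); print(Rm.round(3)); print("shift tool",(Rm.T@(g-s["eef_pos"])*1000).round(1),"turn",np.degrees(np.arctan2(Rm[1,0],Rm[0,0])-ang))
E
```

```text
[[0.4734, -0.1752, 0.024], [0.4709, -0.2088, 0.024], [0.6123, -0.1857, 0.024], [0.6099, -0.218, 0.024]]
len 0.13929483340439025 ang -4.062307371027149
c [ 0.54159896 -0.19693337  0.024     ] grip [ 0.49371955 -0.19353299  0.024     ]
[[ 0.997 -0.081 -0.001]
 [-0.081 -0.997  0.   ]
 [-0.001 -0.    -1.   ]]
shift tool [  4.5  -5.9 214.3] turn -0.5719861612476549
```

Call:
play_rows:
  steps:
    - [0,0,-0.6,4.5,-6,50,1]
    - [0,0,0,0,0,60,1]
    - [0,0,0,0,0,60,1]
    - [0,0,0,0,0,50,1]
    - [0,0,0,0,0,12,1]

```text
t: 2.02
eef_pos: [0.4914, -0.1932, 0.004]
tcp_rot: [-3.138, 0.094, 0.009]
ft_force: [0.1, 0.1, 0.6]
width: 0.0879
```

Call:
play_rows:
  steps:
    - [0,0,0,0,0,0,0.3]
    - [0,0,0,0,0,0,0.3]
    - [0,0,0,0,0,0,0.3]
    - [0,0,0,0,0,0,0.3]
    - [0,0,0,0,0,0,0.3]
  force: 25

```text
t: 2.65
eef_pos: [0.4941, -0.1941, 0.0072]
tcp_rot: [3.14, -0.097, 0.001]
ft_force: [0.8, 0.3, 0.3]
width: 0.0404
```

Call:
play_rows:
  steps:
    - [0,0,0,0,0,0,0.3]
    - [0,0,0,0,0,0,0.3]
    - [0,0,0,0,0,0,0.3]
    - [0,0,0,0,0,-15,0.3]
    - [0,0,0,0,0,-45,0.3]
  force: 30

```text
t: 3.28
eef_pos: [0.4919, -0.1935, 0.066]
tcp_rot: [-3.139, 0.097, 0.008]
ft_force: [0.4, -0.1, -1.6]
width: 0.0334
```

```bash
python3 - <<'E'
from h import *
s=ctrl.observe(); print(s["t"],s["qpos"].round(3),s["eef_pos"],s["tcp_rot"],s["ft_force"],s["width"])
im,k=snap("wrist","w2"); cv2.imwrite("pics/w2b.png",cv2.resize(im,(800,600),interpolation=2))
E
```

```text
3.275 [ 0.363  0.597 -0.094  1.959  0.094  0.595 -1.426] [ 0.49185872 -0.19347507  0.06603068] [-3.13880548  0.09667222  0.00767415] [ 0.38488839 -0.05755361 -1.5712112 ] 0.033409234524301966
```

Call:
play_rows:
  steps:
    - [0,0,0,-8,-52,-15,0.3]
    - [0,0,0,-8,-52,-15,0.3]
    - [0,0,0,-8,-52,-15,0.3]
    - [0,0,0,-7,-52,-15,0.3]
    - [0,0,0,-7,-52,-15,0.3]

```text
t: 3.95
eef_pos: [0.4716, 0.0693, 0.1427]
tcp_rot: [3.14, -0.097, 0.001]
ft_force: [1.3, 0.8, -2.0]
width: 0.034
```

Call:
play_rows:
  steps:
    - [0,0,0,0,0,0,0.3]
    - [0,0,0,0,0,0,0.3]

```text
t: 4.2
eef_pos: [0.4717, 0.0672, 0.1419]
tcp_rot: [3.139, -0.097, -0.0]
ft_force: [0.2, -0.3, -2.5]
width: 0.0338
```

```bash
python3 - <<'E'
from h import *
s=ctrl.observe(); print(s["t"],s["qpos"].round(3),s["eef_pos"],s["tcp_rot"],s["ft_force"],s["moment"],s["width"])
im,k=snap("wrist","w3"); cv2.imwrite("pics/w3b.png",cv2.resize(im,(800,600),interpolation=2))
E
```

```text
4.2 [-0.13   0.394 -0.129  2.059  0.078  0.693 -1.942] [0.47174806 0.06720064 0.14188089] [ 3.13944902e+00 -9.67124595e-02 -5.30877992e-05] [ 0.17130562 -0.26579804 -2.47879958] [0.03537948 0.09503315 0.0303828 ] 0.03381823398540143
```

View pics/w3b.png

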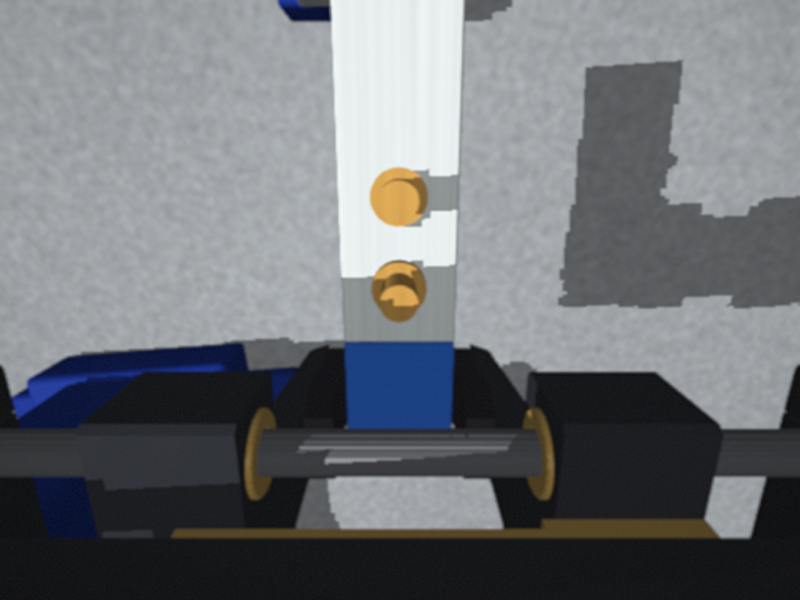

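The manifold sits straight and central in the jaws (blue from (345,342) to (453,430)), but the vise is out of view ahead. I'll get the vise pose from the top-view features.

```bash
python3 - <<'E'
from h import *
k=load("top1"); q=lambda u,v,z: ray(k,240+u/6-.42,110+v/6-.42,z)
a=-.046; n=np.array([-np.sin(a),np.cos(a)]); f=np.array([np.cos(a),np.sin(a)])
for nm,u,v,z in [("bed front",226.5,426,.04),("body front",231,434,.03),("ears back",236.5,176,.012),("ears front",235.5,292,.012),("bar",220,167,.19),("arm front",229,272,.126),("arm back",230,64,.126),("ring",225,205,.13)]:
    p=q(u,v,z); print(nm,p.round(4),"lat",(p[:2]@n).round(4),"along",(p[:2]@f).round(4))
for P in [((68,172),(405,180),.012),((68,288),(403,297),.012),((122,433),(340,436),.02)]:
    d=q(*P[1],P[2])-q(*P[0],P[2]); print(np.degrees(np.arctan2(d[0],-d[1])))
k3=load("w3"); z=.142-.007+.024-.004
for u,v in [(345,342),(453,342),(341,278),(333,0),(464,0)]: print(ray(k3,u*.7,v*.7,.1419-.0072+.024).round(4))
ks=load("scene1"); s=.7
# triangulate bar balls: scene(338,348),(390,355) ; top ends
for (u,v),(uu,vv) in [((391,355),(122,188)),((338,347),(316,146))]:
    A=[];b=[]
    for (K,T),x in [(ks,np.array([u*s,v*s,1])),(k,np.array([240+uu/6-.42,110+vv/6-.42,1]))]:
        d=T[:3,:3]@np.linalg.solve(K,x);d/=np.linalg.norm(d);M=np.eye(3)-np.outer(d,d);A.append(M);b.append(M@T[:3,3])
    print(np.linalg.lstsq(np.vstack(A),np.hstack(b),rcond=None)[0].round(4))
E
```

```text
bed front [0.6178 0.0734 0.04  ] lat 0.1017 along 0.6138
body front [0.6162 0.0719 0.03  ] lat 0.1002 along 0.6122
ears back [0.7266 0.0674 0.012 ] lat 0.1008 along 0.7228
ears front [0.678 0.069 0.012] lat 0.1001 along 0.6742
bar [0.684  0.0701 0.19  ] lat 0.1014 along 0.6801
arm front [0.6611 0.0691 0.126 ] lat 0.0995 along 0.6572
arm back [0.7397 0.0669 0.126 ] lat 0.1008 along 0.7359
ring [0.6854 0.0699 0.13  ] lat 0.1014 along 0.6814
-3.0271713208552398
-3.1697467703335374
-2.3638154563181817
[0.4907 0.0817 0.1587]
[0.4887 0.0484 0.1587]
[0.5111 0.0809 0.1587]
[0.5831 0.076  0.1587]
[0.5811 0.0431 0.1587]
[0.6774 0.1049 0.1896]
[0.6907 0.0372 0.1877]
```

Call:
play_rows:
  steps:
    - [0,0,-0.8,0,-12,25,0.3]
    - [0,0,0,0,0,40,0.3]
    - [0,0,0,0,0,25,0.3]
    - [0,0,0,0,0,0,0.3]
    - [0,0,0,0,0,0,0.3]

```text
t: 4.88
eef_pos: [0.4733, 0.079, 0.0524]
tcp_rot: [3.14, -0.077, 0.001]
ft_force: [0.3, 0.7, -2.3]
width: 0.0335
```

```bash
cat > st.py <<'E'
from h import *
s=ctrl.observe(); Rm=R.from_rotvec(s["tcp_rot"]).as_matrix(); a=-.047
p=s["eef_pos"]; f=np.array([np.cos(a),np.sin(a)]);n=np.array([-f[1],f[0]])
print("t",s["t"],"along",(p[:2]@f).round(4),"lat",(p[:2]@n).round(4),"z",p[2].round(4),"yaw",np.degrees(np.arctan2(Rm[1,0],Rm[0,0])).round(2),"toolz",Rm[:,2].round(4),"q",s["qpos"].round(2))
F=s["ft_force"]; print("F along",(F[:2]@f).round(2),"lat",(F[:2]@n).round(2),"z",F[2].round(2),"M",s["moment"].round(3),"w",round(s["width"],4))
E
python3 st.py
python3 - <<'E'
from h import *
im,k=snap("scene","s2"); c=im[205:345,190:330]; cv2.imwrite("pics/s2c.png",cv2.resize(c,(600,600),interpolation=2))
E
```

```text
t 4.875 along 0.4691 lat 0.1011 z 0.0524 yaw -2.82 toolz [ 7.e-04 -2.e-04 -1.e+00] q [-0.17  0.57 -0.11  2.09  0.12  0.49 -1.99]
F along 0.22 lat 0.73 z -2.27 M [ 0.05   0.11  -0.039] w 0.0335
```

View pics/s2c.png

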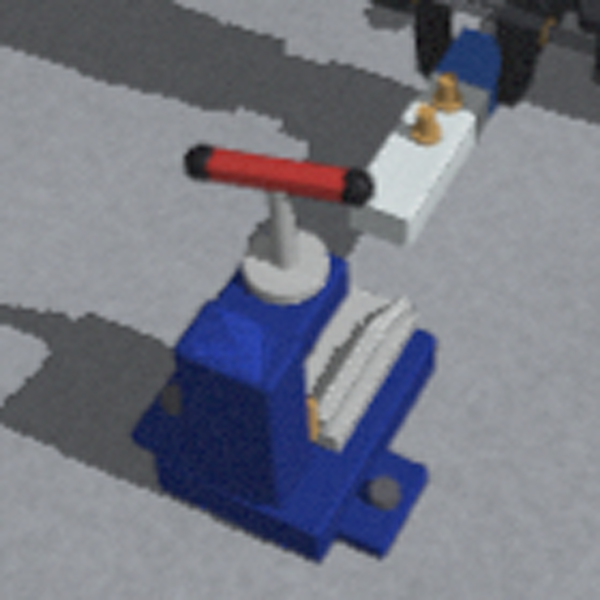

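The scene crop shows the manifold head (385,225) level and lined up with the bed lead-in (380,300). Sliding in now.

Call:
play_rows:
  steps:
    - [0,0,0,20,0,2.5,0.3]
    - [0,0,0,20,0,0,0.3]
    - [0,0,0,16,0,0,0.3]
    - [0,0,0,12,0,0,0.3]
    - [0,0,0,0,0,0,0.3]

```text
t: 5.55
eef_pos: [0.5417, 0.0764, 0.0499]
tcp_rot: [-3.14, 0.076, -0.003]
ft_force: [-1.1, -0.1, -2.5]
width: 0.0338
```

```bash
python3 st.py
```

```text
t 5.55 along 0.5375 lat 0.1018 z 0.0499 yaw -2.77 toolz [ 1.7e-03  2.0e-04 -1.0e+00] q [-0.14  0.65 -0.11  1.92  0.12  0.58 -1.95]
F along -1.07 lat -0.14 z -2.52 M [ 0.069  0.134 -0.047] w 0.0338
```

Call:
play_rows:
  steps:
    - [0,0,0,0,0,1,0.3]
    - [0,0,0,0,0,0.7,0.3]
    - [0,0,0,0,0,0,0.3]

```text
t: 5.92
eef_pos: [0.5401, 0.0766, 0.0474]
tcp_rot: [3.141, -0.074, -0.001]
ft_force: [0.5, 0.3, -2.2]
width: 0.0336
```

```bash
python3 st.py
```

```text
t 5.925 along 0.5359 lat 0.1019 z 0.0474 yaw -2.71 toolz [-6.e-04 -1.e-04 -1.e+00] q [-0.14  0.65 -0.11  1.92  0.12  0.58 -1.95]
F along 0.48 lat 0.33 z -2.19 M [0.029 0.094 0.059] w 0.0336
```

Call:
play_rows:
  steps:
    - [0,0,0,0,0,0.7,0.3]
    - [0,0,0,0,0,0,0.3]

```text
t: 6.18
eef_pos: [0.5405, 0.0766, 0.0468]
tcp_rot: [3.141, -0.075, -0.0]
ft_force: [-0.8, -0.2, -0.3]
width: 0.034
```

Call:
play_rows:
  steps:
    - [0,0,0,0,0,0.7,0.3]
    - [0,0,0,0,0,0,0.3]

```text
t: 6.42
eef_pos: [0.5404, 0.0766, 0.0462]
tcp_rot: [3.141, -0.075, -0.0]
ft_force: [-3.6, 0.9, 2.5]
width: 0.0338
```

```bash
python3 st.py
```

```text
t 6.425 along 0.5363 lat 0.1019 z 0.0462 yaw -2.72 toolz [-3.e-04 -0.e+00 -1.e+00] q [-0.14  0.65 -0.11  1.92  0.12  0.58 -1.95]
F along -3.68 lat 0.68 z 2.54 M [-0.     0.346 -0.003] w 0.0338
```

It is touching the bed. Sliding toward the stop.

Call:
play_rows:
  steps:
    - [0,0,0,9,0,0,0.3]
    - [0,0,0,9,0,0,0.3]
    - [0,0,0,8,0,0,0.3]
    - [0,0,0,5,0,0,0.3]
    - [0,0,0,0,0,0,0.3]

```text
t: 7.05
eef_pos: [0.5723, 0.0752, 0.0464]
tcp_rot: [-3.141, 0.075, -0.001]
ft_force: [-4.3, 0.7, 5.6]
width: 0.0342
```

```bash
python3 st.py
```

```text
t 7.05 along 0.5682 lat 0.102 z 0.0464 yaw -2.74 toolz [ 4.e-04  1.e-04 -1.e+00] q [-0.13  0.69 -0.11  1.84  0.12  0.62 -1.93]
F along -4.31 lat 0.46 z 5.65 M [0.002 0.607 0.014] w 0.0342
```

Call:
play_rows:
  steps:
    - [0,0,0,3,0,-0.3,0.3]
    - [0,0,0,3,0,0,0.3]
    - [0,0,0,0,0,0,0.3]

```text
t: 7.42
eef_pos: [0.578, 0.0749, 0.0466]
tcp_rot: [-3.141, 0.075, 0.0]
ft_force: [-4.1, 0.4, 4.7]
width: 0.034
```

Call:
play_rows:
  steps:
    - [0,0,0,2,0,0,0.3]
    - [0,0,0,0,0,0,0.3]

```text
t: 7.68
eef_pos: [0.5796, 0.0748, 0.0466]
tcp_rot: [3.141, -0.075, -0.001]
ft_force: [-5.7, 1.3, 7.1]
width: 0.0337
```

Call:
play_rows:
  steps:
    - [0,0,0,1.5,0,0,0.3]
    - [0,0,0,0,0,0,0.3]

```text
t: 7.92
eef_pos: [0.5809, 0.0747, 0.0466]
tcp_rot: [3.141, -0.075, -0.002]
ft_force: [-6.8, -0.0, 6.9]
width: 0.0342
```

```bash
python3 st.py
```

```text
t 7.925 along 0.5768 lat 0.1019 z 0.0466 yaw -2.73 toolz [-0.0011 -0.     -1.    ] q [-0.12  0.7  -0.11  1.82  0.12  0.64 -1.92]
F along -6.74 lat -0.36 z 6.87 M [ 0.099  1.072 -0.023] w 0.0342
```

Call:
play_rows:
  steps:
    - [0,0,0,1.5,0,0,0.3]
    - [0,0,0,0,0,0,0.3]

```text
t: 8.18
eef_pos: [0.5824, 0.0747, 0.0466]
tcp_rot: [3.141, -0.075, -0.002]
ft_force: [-6.6, 0.6, 7.5]
width: 0.034
```

Call:
play_rows:
  steps:
    - [0,0,0,1,0,0,0.3]
    - [0,0,0,0,0,0,0.3]

```text
t: 8.43
eef_pos: [0.5833, 0.0747, 0.0466]
tcp_rot: [3.141, -0.075, -0.002]
ft_force: [-7.4, 0.9, 8.4]
width: 0.0337
```

```bash
python3 st.py
```

```text
t 8.425 along 0.5791 lat 0.102 z 0.0466 yaw -2.73 toolz [-0.0014 -0.     -1.    ] q [-0.12  0.7  -0.11  1.81  0.12  0.64 -1.92]
F along -7.44 lat 0.52 z 8.45 M [0.109 1.225 0.051] w 0.0337
```

Call:
play_rows:
  steps:
    - [0,0,0,1,0,-0.6,0.3]
    - [0,0,0,0,0,0,0.3]

```text
t: 8.68
eef_pos: [0.5844, 0.0745, 0.0469]
tcp_rot: [-3.141, 0.075, 0.001]
ft_force: [-4.7, -0.7, 4.5]
width: 0.0336
```

Call:
play_rows:
  steps:
    - [0,0,0,1,0,0,0.3]
    - [0,0,0,0,0,0,0.3]

```text
t: 8.93
eef_pos: [0.5844, 0.0745, 0.0469]
tcp_rot: [3.14, -0.075, -0.004]
ft_force: [-6.8, -0.1, 7.8]
width: 0.0337
```

Call:
play_rows:
  steps:
    - [0,0,0,1,0,0,0.3]
    - [0,0,0,0,0,0,0.3]

```text
t: 9.18
eef_pos: [0.5844, 0.0746, 0.0469]
tcp_rot: [3.14, -0.074, -0.007]
ft_force: [-10.4, 0.8, 10.4]
width: 0.0338
```

```bash
python3 st.py
```

```text
t 9.175 along 0.5803 lat 0.1019 z 0.0469 yaw -2.72 toolz [-4.7e-03 -4.0e-04 -1.0e+00] q [-0.12  0.7  -0.11  1.8   0.12  0.65 -1.92]
F along -10.38 lat 0.34 z 10.39 M [ 0.251  2.14  -0.005] w 0.0338
```

The stop is reached: the TCP stays at 0.5844 with the force rising to 10 N, and the computed head position is 0.698, as predicted. I'll relax 1 mm and release.

Call:
play_rows:
  steps:
    - [0,0,0,-1,0,0,0.3]
    - [0,0,0,0,0,0,0.7]
    - [0,0,0,0,0,0,0.7]
    - [0,0,0,0,0,0,0.7]
    - [0,0,0,0,0,0,0.7]

```text
t: 9.8
eef_pos: [0.5859, 0.0744, 0.047]
tcp_rot: [-3.141, 0.075, -0.001]
ft_force: [0.3, 0.1, -0.4]
width: 0.0619
```

Call:
play_rows:
  steps:
    - [0,0,0,-15,0,0,0.7]
    - [0,0,0,-25,0,-10,0.7]
    - [0,0,0,-20,0,-40,0.7]
    - [0,0,0,0,0,-60,0.8]
    - [0,0,0,0,0,-60,0.8]

```text
t: 10.42
eef_pos: [0.5252, 0.0773, 0.2188]
tcp_rot: [3.141, -0.074, -0.0]
ft_force: [1.1, 0.1, -0.4]
width: 0.0706
```

Call:
play_rows:
  steps:
    - [0,0,10,0,0,-40,0.8]
    - [0,0,0,0,0,0,0.8]

```text
t: 10.68
eef_pos: [0.5278, 0.0777, 0.2605]
tcp_rot: [-3.12, 0.35, -0.011]
ft_force: [0.7, 0.3, 0.3]
width: 0.0707
```

```bash
python3 st.py
python3 - <<'E'
from h import *
s,_=snap("scene","s3"); a=cv2.resize(s[225:345,210:310],(500,600),interpolation=2)
w,_=snap("wrist","w4"); b=cv2.resize(w[:300,130:430],(300,300))
cv2.imwrite("pics/w4b.png",cv2.resize(w,(800,600),interpolation=2))
o=np.zeros((600,800,3),np.uint8); o[:,:500]=a; o[:300,500:]=b; cv2.imwrite("pics/c3.png",o)
E
```

```text
t 10.675 along 0.5236 lat 0.1024 z 0.2605 yaw -12.79 toolz [ 0.0071  0.0012 -1.    ] q [-0.14  0.31 -0.11  1.83  0.04  1.   -2.06]
F along 0.67 lat 0.32 z 0.28 M [0.006 0.019 0.001] w 0.0707
```

View pics/c3.png

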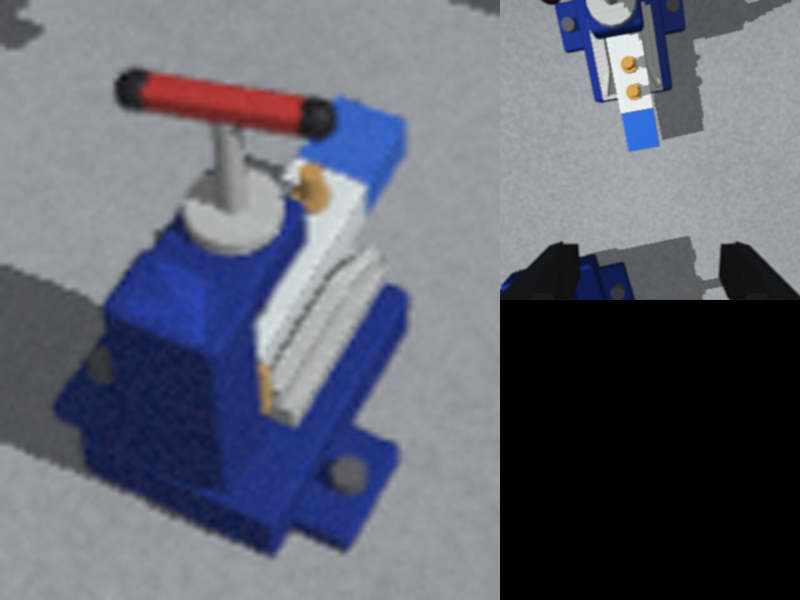

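The manifold lies straight between the rails with its head at the brass stop (263,385), and the vise has not been disturbed. Next I'll turn the wrist counter-clockwise and go to the T-handle.

Call:
play_rows:
  steps:
    - [0,0,-10.5,0,0,0,0.8]
    - [0,0,-10.5,0,0,0,0.8]
    - [0,0,-10.5,0,0,0,0.8]
    - [0,0,-10.5,0,0,0,0.8]
    - [0,0,-10.5,0,0,0,0.8]

```text
t: 11.4
eef_pos: [0.5245, 0.0771, 0.2549]
tcp_rot: [-2.949, -1.08, 0.006]
ft_force: [0.5, -0.3, 0.2]
width: 0.0703
```

Call:
play_rows:
  steps:
    - [0,0,-10.5,0,0,0,0.8]
    - [0,0,-10.5,0,0,0,0.8]
    - [0,0,-10.5,0,0,0,0.8]
    - [0,0,-10.5,0,0,0,0.8]
    - [0,0,-10.5,0,0,0,0.8]

```text
t: 12.02
eef_pos: [0.5245, 0.0771, 0.255]
tcp_rot: [-2.167, -2.272, 0.004]
ft_force: [-1.0, -1.2, 0.2]
width: 0.0705
```

Call:
play_rows:
  steps:
    - [0,0,-9,0,0,0,0.8]
    - [0,0,0,0,0,0,0.8]

```text
t: 12.28
eef_pos: [0.5247, 0.0771, 0.2553]
tcp_rot: [-1.991, -2.426, 0.003]
ft_force: [0.1, 0.2, 1.1]
width: 0.0702
```

```bash
cat > go.py <<'E'
from h import *
import sys
g=np.array([float(v) for v in sys.argv[1:4]]); s=ctrl.observe(); Rm=R.from_rotvec(s["tcp_rot"]).as_matrix()
print("shift mm",(Rm.T@(g-s["eef_pos"])*1000).round(1),"turn",(np.degrees(np.arctan2(Rm[1,0],Rm[0,0]))-float(sys.argv[4])+90)%180-90)
E
python3 st.py; python3 go.py .684 .070 .26 101.1
```

```text
t 12.275 along 0.5205 lat 0.1016 z 0.2553 yaw 101.24 toolz [-3.2e-03  2.0e-04 -1.0e+00] q [ 0.15  0.36 -0.47  1.81  0.19  1.02 -0.2 ]
F along 0.06 lat 0.21 z 1.15 M [-0.048 -0.067 -0.031] w 0.0702
shift mm [-38.  154.9  -5.2] turn 0.14421125945916913
```

Call:
play_rows:
  steps:
    - [0,0,0,-12.7,51.7,0,0.8]
    - [0,0,0,-12.7,51.7,0,0.8]
    - [0,0,0,-12.7,51.7,0,0.8]
    - [0,0,0,0,0,0,0.8]

```text
t: 12.78
eef_pos: [0.6871, 0.0695, 0.2541]
tcp_rot: [-1.997, -2.423, 0.002]
ft_force: [0.1, 0.0, 0.2]
width: 0.0703
```

```bash
python3 st.py; python3 go.py .684 .070 .173 101.1
python3 - <<'E'
from h import *
w,k=snap("wrist","w5"); cv2.imwrite("pics/w5b.png",cv2.resize(w,(800,600),interpolation=2))
E
```

```text
t 12.775 along 0.6831 lat 0.1017 z 0.2541 yaw 101.01 toolz [-2.e-03  1.e-04 -1.e+00] q [ 0.09  0.63 -0.41  1.38  0.26  1.19 -0.15]
F along 0.13 lat 0.02 z 0.18 M [-0.065 -0.054  0.065] w 0.0703
shift mm [ 1.  -2.8 81.1] turn -0.08677217956912386
```

View pics/w5b.png

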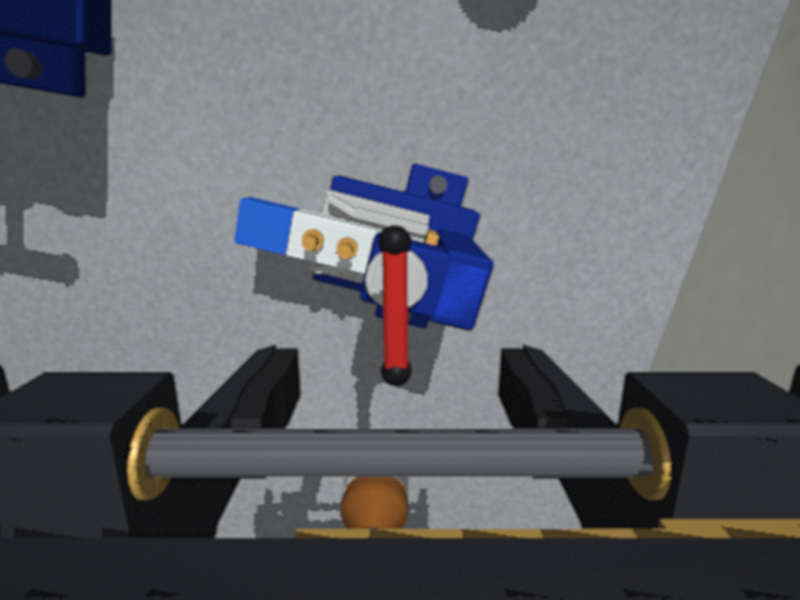

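The bar runs straight down the image from (396,239) to (396,372), between the fingers.

```bash
python3 - <<'E'
from h import *
k=load("w5"); a=ray(k,396*.7,239*.7,.19); b=ray(k,396*.7,372*.7,.19); print(a,b,(a+b)/2,np.degrees(np.arctan2(*(a-b)[1::-1])))
E
```

```text
[0.67876938 0.10428854 0.19      ] [0.69172075 0.03720281 0.19      ] [0.68524506 0.07074568 0.19      ] 100.9269190096726
```

Call:
play_rows:
  steps:
    - [0,0,0,1.4,-2,30,0.8]
    - [0,0,0,0,0,35,0.8]
    - [0,0,0,0,0,15.5,0.6]
    - [0,0,0,0,0,0,0.3]
    - [0,0,0,0,0,0,0.05]
  force: 60

```text
t: 13.45
eef_pos: [0.6836, 0.0715, 0.1781]
tcp_rot: [1.992, 2.428, 0.003]
ft_force: [-0.0, -0.1, -0.1]
width: 0.0426
```

Call:
play_rows:
  steps:
    - [0,0,0,0,0,0,0.05]
    - [0,0,0,0,0,0,0.05]
    - [0,0,0,0,0,0,0.05]
    - [0,0,0,0,0,0,0.05]
    - [0,0,0,0,0,0,0.05]

```text
t: 14.08
eef_pos: [0.6847, 0.0716, 0.177]
tcp_rot: [1.991, 2.427, 0.005]
ft_force: [5.5, 1.3, -1.9]
width: 0.0118
```

```bash
python3 st.py
```

```text
t 14.075 along 0.6805 lat 0.1037 z 0.177 yaw 101.27 toolz [ 0.0039  0.001  -1.    ] q [ 0.08  0.7  -0.4   1.46  0.29  1.04 -0.18]
F along 5.47 lat 1.6 z -1.88 M [ 0.141 -1.075  0.03 ] w 0.0118
```

Call:
play_rows:
  steps:
    - [0,0,6,0,0.7,0,0.05]
    - [0,0,8,0,0,0,0.05]
    - [0,0,8,0,0,0,0.05]
    - [0,0,8,0,0,0,0.05]

```text
t: 14.58
eef_pos: [0.6846, 0.0716, 0.177]
tcp_rot: [2.556, 1.825, 0.003]
ft_force: [2.5, -0.1, -0.6]
width: 0.0114
```

```bash
python3 st.py
```

```text
t 14.575 along 0.6805 lat 0.1037 z 0.177 yaw 71.05 toolz [ 2.3e-03  3.0e-04 -1.0e+00] q [ 0.01  0.68 -0.28  1.46  0.2   1.02 -0.65]
F along 2.5 lat -0.0 z -0.64 M [ 0.011 -0.551  0.258] w 0.0114
```

Call:
play_rows:
  steps:
    - [0,0,8,0,0,0,0.05]
    - [0,0,8,0,0,0,0.05]

```text
t: 14.82
eef_pos: [0.6846, 0.0715, 0.177]
tcp_rot: [2.785, 1.451, 0.003]
ft_force: [2.2, -0.3, -0.7]
width: 0.011
```

```bash
python3 st.py
```

```text
t 14.825 along 0.6805 lat 0.1036 z 0.177 yaw 55.05 toolz [ 2.2e-03  3.0e-04 -1.0e+00] q [-0.03  0.67 -0.21  1.47  0.15  1.01 -0.89]
F along 2.23 lat -0.21 z -0.74 M [-0.007 -0.468  0.253] w 0.011
```

Call:
play_rows:
  steps:
    - [0,0,8,0,0,0,0.05]
    - [0,0,8,0,0,0,0.05]
    - [0,0,8,0,0,0,0.05]
    - [0,0,8,0,0,0,0.05]

```text
t: 15.32
eef_pos: [0.6845, 0.0716, 0.177]
tcp_rot: [3.078, 0.628, 0.003]
ft_force: [2.5, 0.2, -0.4]
width: 0.0113
```

```bash
python3 st.py
```

```text
t 15.325 along 0.6804 lat 0.1037 z 0.177 yaw 23.05 toolz [ 2.1e-03  3.0e-04 -1.0e+00] q [-0.12  0.67 -0.08  1.47  0.06  1.   -1.38]
F along 2.49 lat 0.27 z -0.38 M [ 0.045 -0.36   0.237] w 0.0113
```

Call:
play_rows:
  steps:
    - [0,0,8,0,0,0,0.05]
    - [0,0,8,0,0,0,0.05]
    - [0,0,8,0,0,0,0.05]

```text
t: 15.7
eef_pos: [0.6845, 0.0716, 0.177]
tcp_rot: [-3.141, 0.026, -0.003]
ft_force: [1.8, -0.4, -0.7]
width: 0.0114
```

```bash
python3 st.py
```

```text
t 15.7 along 0.6804 lat 0.1037 z 0.177 yaw -0.94 toolz [ 2.e-03  3.e-04 -1.e+00] q [-0.18  0.66  0.02  1.48 -0.01  1.   -1.75]
F along 1.8 lat -0.3 z -0.71 M [ 0.044 -0.327  0.258] w 0.0114
```

Call:
play_rows:
  steps:
    - [0,0,8,0,0,0,0.05]
    - [0,0,8,0,0,0,0.05]
    - [0,0,8,0,0,0,0.05]

```text
t: 16.08
eef_pos: [0.6845, 0.0717, 0.177]
tcp_rot: [-3.067, 0.678, -0.003]
ft_force: [1.6, 0.2, -0.2]
width: 0.0114
```

```bash
python3 st.py
```

```text
t 16.075 along 0.6804 lat 0.1038 z 0.177 yaw -24.94 toolz [ 2.1e-03  3.0e-04 -1.0e+00] q [-0.25  0.67  0.12  1.48 -0.09  1.   -2.11]
F along 1.61 lat 0.24 z -0.15 M [ 0.125 -0.39   0.217] w 0.0114
```

Call:
play_rows:
  steps:
    - [0,0,8,0,0,0,0.05]
    - [0,0,8,0,0,0,0.05]
    - [0,0,8,0,0,0,0.05]

```text
t: 16.45
eef_pos: [0.6845, 0.0717, 0.177]
tcp_rot: [-2.858, 1.301, -0.003]
ft_force: [2.6, -0.8, -0.5]
width: 0.011
```

```bash
python3 st.py
```

```text
t 16.45 along 0.6804 lat 0.1038 z 0.177 yaw -48.94 toolz [ 2.1e-03  3.0e-04 -1.0e+00] q [-0.31  0.67  0.22  1.49 -0.16  1.   -2.47]
F along 2.59 lat -0.7 z -0.45 M [ 0.126 -0.422  0.302] w 0.011
```

Call:
play_rows:
  steps:
    - [0,0,5,0,0,0,0.05]
    - [0,0,5,0,0,0,0.05]

```text
t: 16.7
eef_pos: [0.6845, 0.0717, 0.177]
tcp_rot: [-2.736, 1.542, -0.003]
ft_force: [2.7, 0.1, -0.8]
width: 0.0111
```

```bash
python3 st.py
```

```text
t 16.7 along 0.6804 lat 0.1038 z 0.177 yaw -58.83 toolz [ 2.1e-03  2.0e-04 -1.0e+00] q [-0.34  0.68  0.26  1.49 -0.19  1.   -2.62]
F along 2.64 lat 0.26 z -0.83 M [ 0.088 -0.443  0.313] w 0.0111
```

Call:
play_rows:
  steps:
    - [0,0,5,0,0,0,0.05]

```text
t: 16.82
eef_pos: [0.6846, 0.0718, 0.177]
tcp_rot: [-2.666, 1.66, -0.003]
ft_force: [2.1, -0.8, -0.6]
width: 0.0114
```

```bash
python3 st.py
```

```text
t 16.825 along 0.6804 lat 0.1039 z 0.177 yaw -63.82 toolz [ 2.1e-03  3.0e-04 -1.0e+00] q [-0.35  0.68  0.29  1.49 -0.21  1.   -2.7 ]
F along 2.16 lat -0.73 z -0.61 M [ 0.089 -0.399  0.33 ] w 0.0114
```

The torque is rising (0.25 → 0.33) and joint 7 is near its limit, so I'll regrip half a turn back.

Call:
play_rows:
  steps:
    - [0,0,0,0,0,0,0.6]
    - [0,0,0,0,0,0,0.6]
    - [0,0,0,0,0,0,0.6]
    - [0,0,0,0,0,0,0.6]
    - [0,0,0,0,0,-50,0.6]

```text
t: 17.45
eef_pos: [0.6808, 0.0713, 0.223]
tcp_rot: [2.664, -1.655, -0.01]
ft_force: [1.5, -0.3, 0.2]
width: 0.0532
```

Call:
play_rows:
  steps:
    - [0,0,-10.5,0,0,0,0.6]
    - [0,0,-10.5,0,0,0,0.6]
    - [0,0,-10.5,0,0,0,0.6]
    - [0,0,-10.5,0,0,0,0.6]
    - [0,0,-10.5,0,0,0,0.6]

```text
t: 18.08
eef_pos: [0.6836, 0.0712, 0.2265]
tcp_rot: [3.127, -0.298, -0.0]
ft_force: [0.7, 0.6, -0.5]
width: 0.0527
```

Call:
play_rows:
  steps:
    - [0,0,-10.5,0,0,0,0.6]
    - [0,0,-10.5,0,0,0,0.6]
    - [0,0,-10.5,0,0,0,0.6]
    - [0,0,-10.5,0,0,0,0.6]
    - [0,0,-10.5,0,0,0,0.6]

```text
t: 18.7
eef_pos: [0.6836, 0.0711, 0.2265]
tcp_rot: [2.937, 1.116, -0.0]
ft_force: [-0.2, -0.2, 0.4]
width: 0.053
```

Call:
play_rows:
  steps:
    - [0,0,-10.5,0,0,0,0.6]
    - [0,0,-10.5,0,0,0,0.6]
    - [0,0,-10.5,0,0,0,0.6]
    - [0,0,-10.5,0,0,0,0.6]
    - [0,0,-10.5,0,0,0,0.6]

```text
t: 19.32
eef_pos: [0.6836, 0.0711, 0.2265]
tcp_rot: [2.14, 2.3, -0.0]
ft_force: [-0.1, -0.1, -0.4]
width: 0.0526
```

Call:
play_rows:
  steps:
    - [0,0,-10.5,0,0,0,0.6]
    - [0,0,-10.5,0,0,0,0.6]
    - [0,0,0,0,0,0,0.6]

```text
t: 19.7
eef_pos: [0.6836, 0.071, 0.2264]
tcp_rot: [-1.696, -2.644, -0.0]
ft_force: [0.4, 0.7, -0.1]
width: 0.0529
```

```bash
python3 st.py; python3 go.py .6847 .0708 .174 116.2
python3 - <<'E'
from h import *
w,k=snap("wrist","w6"); cv2.imwrite("pics/w6b.png",cv2.resize(w,(800,600),interpolation=2))
E
```

```text
t 19.7 along 0.6795 lat 0.103 z 0.2264 yaw 114.66 toolz [-3.e-04  2.e-04 -1.e+00] q [ 0.09  0.65 -0.4   1.42  0.26  1.13  0.07]
F along 0.34 lat 0.68 z -0.14 M [-0.018 -0.071 -0.019] w 0.0529
shift mm [-0.6  1.  52.4] turn -1.539878036727913
```

View pics/w6b.png

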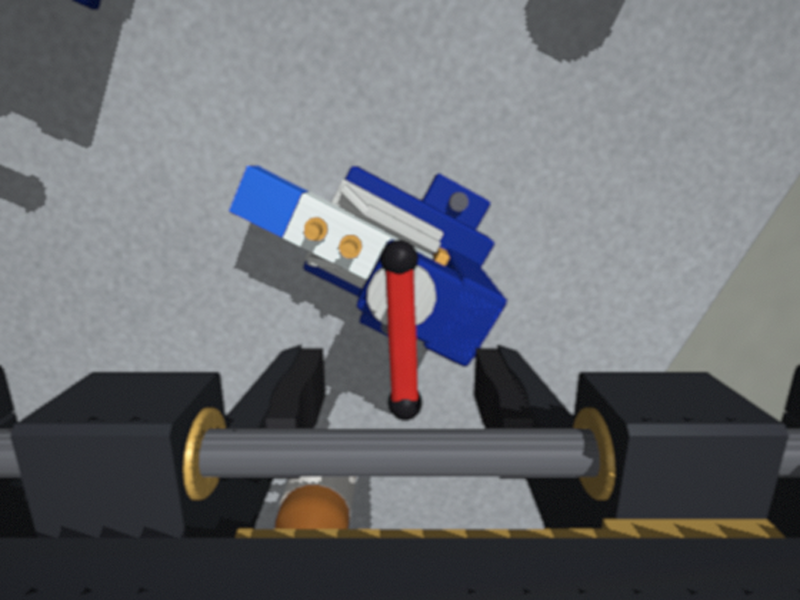

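The bar now runs from (400,257) to (405,404), about 2° off the jaws as computed. I'll regrip it.

Call:
play_rows:
  steps:
    - [0,0,-1.7,-0.6,1,25,0.6]
    - [0,0,0,0,0,27,0.6]
    - [0,0,0,0,0,0,0.3]
    - [0,0,0,0,0,0,0.05]
    - [0,0,0,0,0,0,0.05]
  force: 60

```text
t: 20.38
eef_pos: [0.6856, 0.0715, 0.176]
tcp_rot: [1.654, 2.669, 0.002]
ft_force: [-0.1, 1.4, -0.4]
width: 0.0246
```

Call:
play_rows:
  steps:
    - [0,0,0,0,0,0,0.05]
    - [0,0,0,0,0,0,0.05]
    - [0,0,0,0,0,0,0.05]

```text
t: 20.75
eef_pos: [0.685, 0.0712, 0.1753]
tcp_rot: [1.654, 2.671, 0.0]
ft_force: [-2.7, -0.7, 6.1]
width: 0.0113
```

```bash
python3 st.py
```

```text
t 20.75 along 0.6809 lat 0.1033 z 0.1753 yaw 116.47 toolz [ 6.e-04 -1.e-04 -1.e+00] q [ 0.08  0.7  -0.4   1.46  0.29  1.04  0.08]
F along -2.63 lat -0.8 z 6.07 M [-0.249  0.368  0.113] w 0.0113
```

Call:
play_rows:
  steps:
    - [0,0,5,0,0,0,0.05]
    - [0,0,5,0,0,0,0.05]

```text
t: 21.0
eef_pos: [0.6849, 0.0711, 0.1753]
tcp_rot: [1.883, 2.514, 0.0]
ft_force: [-2.6, -0.7, 6.2]
width: 0.0112
```

```bash
python3 st.py
```

```text
t 21.0 along 0.6808 lat 0.1032 z 0.1753 yaw 106.34 toolz [ 4.e-04 -3.e-04 -1.e+00] q [ 0.06  0.7  -0.36  1.46  0.26  1.03 -0.07]
F along -2.57 lat -0.8 z 6.21 M [-0.259  0.421  0.324] w 0.0112
```

Call:
play_rows:
  steps:
    - [0,0,3,0,0,0,0.05]
    - [0,0,3,0,0,0,0.05]

```text
t: 21.25
eef_pos: [0.6849, 0.0711, 0.1753]
tcp_rot: [2.01, 2.413, -0.0]
ft_force: [-2.9, -0.8, 6.7]
width: 0.0112
```

```bash
python3 st.py
```

```text
t 21.25 along 0.6808 lat 0.1032 z 0.1753 yaw 100.41 toolz [ 3.e-04 -4.e-04 -1.e+00] q [ 0.04  0.69 -0.33  1.46  0.25  1.03 -0.16]
F along -2.85 lat -0.97 z 6.65 M [-0.206  0.465  0.433] w 0.0112
```

Call:
play_rows:
  steps:
    - [0,0,3,0,0,0,0.05]
    - [0,0,3,0,0,0,0.05]

```text
t: 21.5
eef_pos: [0.6848, 0.0711, 0.1753]
tcp_rot: [2.134, 2.305, -0.0]
ft_force: [-2.8, -0.8, 6.3]
width: 0.0112
```

```bash
python3 st.py
```

```text
t 21.5 along 0.6807 lat 0.1032 z 0.1753 yaw 94.41 toolz [ 2.e-04 -5.e-04 -1.e+00] q [ 0.03  0.69 -0.31  1.46  0.23  1.03 -0.26]
F along -2.72 lat -0.93 z 6.27 M [-0.295  0.552  0.432] w 0.0112
```

The torque rise is about 0.18 N·m (about 55 N), so it is well clamped. Letting go and backing off.

Call:
play_rows:
  steps:
    - [0,0,0,0,0,0,0.6]
    - [0,0,0,0,0,0,0.6]
    - [0,0,0,0,0,0,0.6]
    - [0,0,0,0,0,0,0.6]
    - [0,0,0,0,0,-40,0.6]

```text
t: 22.12
eef_pos: [0.6825, 0.0707, 0.2115]
tcp_rot: [-2.13, -2.304, 0.009]
ft_force: [0.3, -0.1, 0.9]
width: 0.0529
```

Call:
play_rows:
  steps:
    - [0,0,0,0,0,-60,0.6]
    - [0,0,0,0,-50,-20,0.6]
    - [0,0,0,0,-50,0,0.6]
    - [0,0,0,0,0,0,0.6]

```text
t: 22.62
eef_pos: [0.5817, 0.0631, 0.2945]
tcp_rot: [-2.132, -2.307, 0.004]
ft_force: [0.9, -0.5, 0.9]
width: 0.0527
```

```bash
python3 st.py
python3 - <<'E'
from h import *
s,_=snap("scene","s4"); t,_=snap("top","t4"); a=cv2.resize(s[225:345,210:310],(400,480),interpolation=2); b=cv2.resize(t[100:220,130:430],(400,160)); w,_=snap("wrist","w7"); c=cv2.resize(w,(400,300))
o=np.zeros((480,800,3),np.uint8); o[:,:400]=a; o[:160,400:]=b; o[170:470,400:]=c; cv2.imwrite("pics/c4.png",o)
E
```

```text
t 22.625 along 0.5781 lat 0.0903 z 0.2945 yaw 94.53 toolz [-0.0023 -0.0015 -1.    ] q [ 0.08  0.4  -0.36  1.64  0.15  1.14 -0.23]
F along 0.95 lat -0.45 z 0.87 M [ 0.018 -0.111 -0.003] w 0.0527
```

View pics/c4.png

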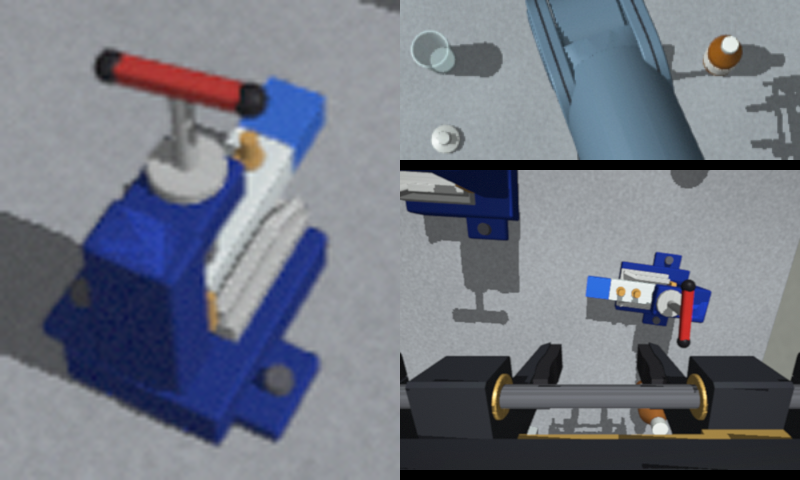

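The manifold is still straight, with its head at the brass stop (213,310 in the left panel). The gripper is clear, and the bottle, beaker and flange look to be where they stood. Handing in.

```bash
python3 -c "
from plant import ctrl
print(ctrl.hand_in()); s=ctrl.observe(); print(s['t'],s['ft_force'])"
```

```text
the job is handed in; nothing more can be done
None
the job is handed in; nothing more can be done
```

The manifold is clamped in the smaller vise with its head against the brass stop, and I handed the job in at about 22.7 s. The hand-in gave no verdict.

- **Choosing and sliding in:** I took the manifold farther from the base (0.57 m against 0.48 m). I gripped its blue tail and slid it along the bed until the tool stopped moving. The wrist force at the stop was about 10 N, and the computed head position matched the expected stop face.
- **Clamping:** I turned the T-handle about 3.2 rad clockwise in two grips. The torque rose from about 0.25 to 0.43 N·m, a rise of about 0.18 N·m, or roughly 55 N. One reading just after the regrip (0.32) was below trend, but the next two (0.433 and 0.432) agreed with it.
- **Final checks:** In the last pictures the manifold is straight between the rails with its head at the stop. The gripper is clear, with the wrist force near zero. The bottle, beaker and flange look unmoved.
- **Not measured:** I judged the final gap to the stop only from the force, the tool position and the pictures.

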